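# Change the run-out cone on a thread stand

## Robot

A 6-joint arm with a two-finger parallel gripper is mounted at the origin on a cart in front of the work surface, level with it; the furniture and walls round the work are solid. World frame = base frame: x ahead of the robot, y to its left, z up, the work surface at z = 0. Lengths are in m, angles in rad, forces in N, time in s.
With the tool pointing down it reaches from about 0.375 to 0.9 m from the base axis. Payload 3.1 kg.
Tool frame: the origin (TCP) lies between the finger pads; the fingertips stand 19 mm ahead of it and the grasp point (between the pads) is the TCP; z points along the fingers, y is the line along which they close (so a half turn about z gives the same grasp; the last joint's range is limited). The gripper opens to 87 mm and grips with 3 to 60 N. Pads are 19 mm wide; open, the fingers measure 117 mm over their backs; the gripper's body (75 mm by 190 mm) begins 51 mm behind the grasp point.
Start: joints at [0.999, 0.527, 1.433, -0, 1.181, -0.178], TCP at [0.24, 0.577, 0.242] pointing down, gripper open.
Joint ranges: [-3.08, 3.08], [-0.75, 2.2], [0.22, 2.44], [-1.43, 4.57], [0, 2.65], [-2.85, 2.85]. Speed limits (rad/s): [2.79, 2.79, 3.14, 3.14, 3.14, 3.14].

## Interface

Orientations are given as a unit quaternion [x, y, z, w].
In Python, from rig import robot, camera, camera_info, hand_in gives the robot as it stands.
- The arm moves only by the shell command python3 -m handwheel 'ROWS' [FORCE]. ROWS is a JSON object of lists of equal length, an entry for each row: "hand": the opening, from 0 (shut) to 1 (fully open); "translation": the shift along the world's x, y, z in mm, a list of three; "turn": the turn, a rotation vector about the world's x, y, z in rad, a list of three. In form: {"hand": [hand, ...], "translation": [[tx, ty, tz], ...], "turn": [[ax, ay, az], ...]}. A call has 1 to 12 rows; each row is the pose to reach, as a shift and turn from the pose commanded when the call began; what a row does not reach only later rows make up. A row lasts 1/12 s, in which the tool goes at most 41.7 mm and 7.16 degrees, less where a joint would pass 70% of its speed; a pose out of reach is approached as far as the arm can. A call with a gripper value outside its range is refused whole. The fingers move at their own pace and stop on an object; FORCE is the grip in N (left out, the last holds). Time passes only in rows, so rows that repeat a pose let the fingers close. It gives the time, the measured TCP pose, the force, the opening and the grip force at its end, in the units of the state.
- robot.get_obs(): the state, without advancing time (a new reading comes with each control period).
- camera(name): name is "scene" or "top" or "wrist"; returns (picture, depth): 480x640x3 uint8, red, green, blue; 480x640 float32, m along the optical axis (not along the pixel's ray), 0 where there is no reading.
- camera_info(name): a dict with "vertical_fov" (degrees; the focal length in pixels is half the picture's height over the tangent of half this angle, whatever the lens; pixels are square), "cx", "cy" (the principal point, pixels), "world_from_camera" (4x4, takes a point from camera to world coordinates). Camera axes: x right, y down, z forward; pixel columns grow to the right and rows downward; lengths in m; the calibration is good to about 2 mm. A picture is of the moment at which its call begins: read the wrist's pose just before it. camera_info takes no time and is no camera call; for the wrist camera it gives the pose at the moment of the call.
- hand_in(): hands the job in; it is judged then, once.
The state is a dict: "time": time; "q": joint angles; "joint_velocities": joint speeds; "joint_torque": joint torques, N m; "position": TCP position; "tool_rot": TCP orientation; "ft_force": force on the tool from outside, world axes, zero at the start; "moment": the same for the moment, N m; "grip_width": finger opening in m; "grip_force": force on a finger pad.
Only numpy, scipy, OpenCV 4.12 (cv2) and the standard library are available. Lean on these libraries where they do the work, as an engineer would, in place of code of your own. Each camera call takes 0.05 s, during which the arm holds its last target. There are 200 camera calls.

## Task

One of the two cones on the grey thread stand has run out: only its bare orange core is left under the guide arm. Swing the guide arm well aside, take the bare core off and hang it fully down on the free peg of the sloping wooden rack, then seat the fresh full teal cone from the rack fully home and upright on the emptied holder, setting it down gently. Finally swing the guide arm back against its stop so that its eyes are over both cones; leave the half-used teal cone, the gold cone and the other things on the table where they are.

Things in the scene. Friction and masses are not known exactly. Their poses are not given: they have to be found in the camera images.
- mast_top (a point): Centre of the guide arm's hinge, on top of the 10 mm steel mast of the thread stand, 215 mm above the table. The stand, a heavy grey foot 130 x 250 x 18 mm, does not move. Frame: z up, y along the row of the two cone holders towards the left one, x square to it (away from the robot). The mast stands mid-way between the holders.
- guide_arm (a joint): Angle (rad) of the guide arm about the mast. The arm: a level steel rod, 8 mm thick, axis 215 mm above the table, a 22 mm eye at each end 88 mm from the mast; a black hub 18 mm across ends 16 mm above the rod's axis. 0 = at its stop, eyes over the holders; grows anticlockwise from above to 1.65 (left eye goes to the stand's -x side). Friction 0.05 N m; stays where left.
- eye_left (a point): Centre of the arm's eye that is over the left holder when the joint is 0; y of its frame points outward along the rod, z up.
- eye_right (a point): Centre of the other eye, over the right holder when the joint is 0; y of its frame points inward along the rod, z up.
- holder_left (a point): Centre of the top of the left holder's black flange, 51 mm across, 21 mm above the table, 88 mm from the mast; z up. A black taper rises from it, 40 mm across at the flange, 29 mm at 50 mm up, with a rounded nose that ends 69 mm above the flange. A core that is home stands on the flange, round the taper.
- holder_right (a point): The same for the right cone holder, 88 mm to the other side of the mast. One of the two holders carries the bare core, the other the half-used cone.
- peg_free (a point): Foot of the free peg (right end of the wooden rack), where its axis meets the sloping board's face. The board, 112 x 306 mm, is tilted 30 degrees, low edge to the robot. z: the peg's axis, square to the board; y: along the row of three pegs, 105 mm apart, to the other pegs. The peg, of turned wood, tapers from 37 mm across at its foot to 20 mm at 58 mm, with a round nose ending 71 mm from the board. Fixed.
- bare_core_mid (a point): Centre (half-way up) of the bare core: orange-brown tapered tube, 110 mm long, outside 46 mm across at the foot, 23 mm at the top, wall 2.5 mm, open both ends, bore 41 mm at the foot, 18 mm at the top; 40 g. z along its axis, foot to top. Starts upright on one of the two holders.
- bare_core_foot (a point): Centre of the bare core's lower end, 55 mm below its centre along its axis.
- fresh_cone_mid (a point): Centre (55 mm from either end) of the full teal cone on the rack: a cream core the same size as the bare one, wound teal from 8 to 92 mm above its foot, 64 mm across low on the winding, 48 mm at its upper end, 18 mm of core sticking out on top; about 200 g. z along its axis, foot to top. Starts on the middle or left peg, leaning 30 degrees with it, foot on the board.
- fresh_cone_foot (a point): Centre of the full teal cone's lower end, 55 mm below its centre along its axis.
- running_cone_mid (a point): Centre of the half-used teal cone (53 mm across at most, 110 mm high) that stays on the stand, upright on the other holder.
- gold_cone_mid (a point): Centre of the full gold cone, same size as the fresh teal one, on the remaining peg of the rack; to stay there.
- white_spool: Small white thread spool, 29 mm across, 50 mm high, standing; origin at its underside; bystander.
Mind the look-alikes: they are no part of the job. Leave any pink look-alike of the part that bears bare_core_mid alone.

How it is judged:
By the outcome, as a careful person would: the job done as asked, in the order asked, and still so for the second after the job is handed in, with the robot touching nothing.
It also fails if it takes over 72 s, if anything falls off the work surface, if the arm or the gripper's body presses on something with over 40 N, if the wrist force passes 120 N, or if a joint passes its speed limit or range.

## Working session

There is one attempt and no reset: what is moved stays moved. The work goes in short steps, Python scripts to look and compute and a shell command to move; the robot and the scene stay as the last step left them, time stands still between calls to the robot, and variables do not carry over. Pictures are saved under pics/ and viewed, at most 10 in all, crops included, and the job is handed in when it is done.

```bash
ls; mkdir -p pics; cat > h.py <<'E'
import numpy as np, cv2
from rig import robot, camera, camera_info, hand_in
def cloud(n):
    info=camera_info(n); p,d=camera(n); f=240/np.tan(np.radians(info["vertical_fov"])/2)
    v,u=np.mgrid[:480,:640]; T=np.array(info["world_from_camera"])
    c=np.stack([(u-info["cx"])/f*d,(v-info["cy"])/f*d,d],-1)
    w=c@T[:3,:3].T+T[:3,3]; w[d==0]=np.nan
    return p,d,w
E
python3 - <<'E'
from h import *
for n in("scene","top"):
    p,d,w=cloud(n); cv2.imwrite(f"pics/{n}0.png",p[...,::-1]); np.savez(f"{n}0.npz",p=p,d=d,w=w)
    i=camera_info(n); print(n,i["vertical_fov"],i["cx"],i["cy"],np.round(i["world_from_camera"],3).tolist())
print(robot.get_obs())
E
```

```text
pics
scene 53.789384309647744 323.1576646222489 241.95527166113652 [[0.477, -0.42, 0.772, -0.286], [-0.879, -0.237, 0.414, -0.419], [0.009, -0.876, -0.483, 0.62], [0.0, 0.0, 0.0, 1.0]]
top 47.03915407010692 314.19964358765725 235.58551910629998 [[-0.013, -0.992, 0.128, 0.274], [-1.0, 0.014, 0.013, -0.034], [-0.015, -0.128, -0.992, 1.543], [0.0, 0.0, 0.0, 1.0]]
{'time': 0.1, 'q': array([ 9.98519723e-01,  5.28368602e-01,  1.43375260e+00, -3.63190555e-05,
        1.18139558e+00, -1.78490031e-01]), 'joint_velocities': array([ 6.52751516e-06, -4.30519272e-03, -4.56189183e-04, -6.93204409e-04,
        3.42099893e-04, -1.69970410e-03]), 'joint_torque': array([-3.72022123e-05, -4.40989172e+01, -1.77149498e+01,  6.35417411e-02,
        5.33961284e-02, -5.00594945e-05]), 'position': array([0.23944438, 0.57665163, 0.24067914]), 'tool_rot': array([ 1.95616724e-01,  9.80679954e-01, -9.01227959e-04, -3.37096018e-04]), 'ft_force': array([-0.47543779, -1.32685377,  0.58014508]), 'moment': array([ 0.01563419, -0.00678572,  0.01130187]), 'grip_force': 0.0, 'grip_width': 0.08652593397872294}
```

View pics/scene0.png

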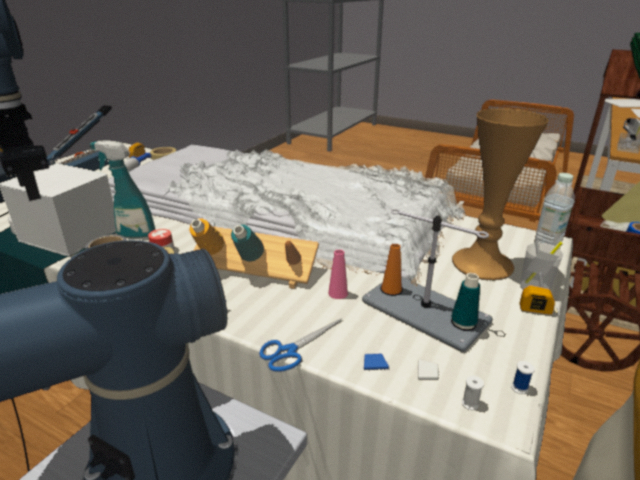

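View pics/top0.png

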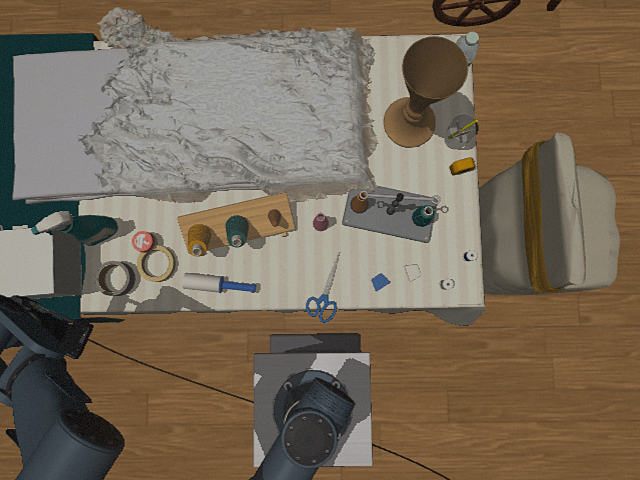

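The bare orange core is on the left holder (top view 362,200) and the running teal cone on the right holder (427,214). The guide arm hub is at about (396,208). On the rack, gold is on the left peg (198,238), fresh teal on the middle (236,230) and the free peg is at right (275,217). The pink look-alike stands at (320,222).

```bash
python3 - <<'E'
from h import *
S={n:np.load(n+"0.npz") for n in("scene","top")}
def comp(n,box,hsv_lo,hsv_hi):
    p=S[n]["p"];w=S[n]["w"];h=cv2.cvtColor(p,cv2.COLOR_RGB2HSV)
    m=cv2.inRange(h,hsv_lo,hsv_hi)>0; mm=np.zeros_like(m);u0,v0,u1,v1=box;mm[v0:v1,u0:u1]=1
    m&=mm; return w[m],np.argwhere(m)
P=lambda *a:print(*[np.round(x,3).tolist() if not isinstance(x,str) else x for x in a])
for n,box in(("top",(340,180,445,245)),("scene",(360,200,500,350))):
    w=S[n]["w"][box[1]:box[3],box[0]:box[2]].reshape(-1,3); w=w[~np.isnan(w[:,0])]
    for lo,hi in((.012,.024),(.09,.135),(.2,.24)):
        q=w[(w[:,2]>lo)&(w[:,2]<hi)]
        if lo<.02:
            r=cv2.minAreaRect(q[:,:2].astype(np.float32)); print(n,"foot",r)
        else: P(n,"z",[lo,hi],[float(len(q))], q[np.argsort(q[:,1])][::max(1,len(q)//25)])
# cores: slices in height
for nm,n,box,lo,hi in(("orange","top",(340,180,375,215),(3,120,40),(18,255,255)),("orange","scene",(375,235,410,300),(3,120,40),(18,255,255)),
  ("run","top",(405,200,440,235),(80,80,20),(100,255,255)),("run","scene",(445,265,490,335),(80,80,20),(100,255,255)),
  ("pink","scene",(325,245,350,300),(155,60,60),(179,255,255)),("fresh","top",(220,210,250,250),(80,80,20),(100,255,255)),("fresh","scene",(230,215,265,262),(80,80,20),(100,255,255))):
    w,px=comp(n,box,lo,hi); w=w[~np.isnan(w[:,0])]
    P(nm,n,[float(len(w))],np.median(w,0),np.percentile(w,3,axis=0),np.percentile(w,97,axis=0))
# board plane
for n,box in(("top",(180,190,300,262)),("scene",(190,225,325,290))):
    w,px=comp(n,box,(10,60,90),(22,200,255)); w=w[~np.isnan(w[:,0])]
    best=None;rng=np.random.default_rng(0)
    for _ in range(300):
        a,b,c=w[rng.choice(len(w),3,replace=False)];k=np.cross(b-a,c-a)
        if np.linalg.norm(k)<1e-6: continue
        k/=np.linalg.norm(k);m=abs((w-a)@k)<.004
        if best is None or m.sum()>best.sum():best=m
    q=w[best];c=q.mean(0);k=np.linalg.svd(q-c)[2][2];k*=np.sign(k[2])
    e=np.cross([0,0,1],k);e/=np.linalg.norm(e);s=np.cross(k,e)
    P(n,"plane",[float(len(q))],c,k,"tilt",np.degrees(np.arccos(k[2])),"e",e,"yaw",np.degrees(np.arctan2(e[1],e[0])))
    ue=(q-c)@e;us=(q-c)@s; r=cv2.minAreaRect(np.c_[ue,us].astype(np.float32)); print(r); P("ctr",c+r[0][0]*e+r[0][1]*s)
E
```

```text
top foot ((0.5370227098464966, -0.2254064828157425), (0.24928157031536102, 0.1300128847360611), 77.01830291748047)
top z [0.09, 0.135] [276.0] [[0.519, -0.33, 0.108], [0.519, -0.325, 0.095], [0.521, -0.321, 0.116], [0.501, -0.319, 0.106], [0.529, -0.317, 0.099], [0.529, -0.314, 0.099], [0.504, -0.311, 0.109], [0.526, -0.308, 0.131], [0.529, -0.305, 0.118], [0.501, -0.303, 0.111], [0.533, -0.301, 0.111], [0.524, -0.3, 0.118], [0.517, -0.298, 0.111], [0.504, -0.296, 0.091], [0.511, -0.295, 0.115], [0.516, -0.292, 0.114], [0.53, -0.225, 0.135], [0.532, -0.22, 0.135], [0.562, -0.149, 0.124], [0.544, -0.145, 0.093], [0.542, -0.142, 0.101], [0.545, -0.139, 0.114], [0.546, -0.134, 0.111], [0.55, -0.131, 0.117], [0.552, -0.128, 0.12], [0.61, -0.123, 0.092]]
top z [0.2, 0.24] [319.0] [[0.53, -0.323, 0.218], [0.523, -0.318, 0.219], [0.541, -0.31, 0.212], [0.533, -0.306, 0.218], [0.528, -0.299, 0.216], [0.529, -0.29, 0.214], [0.533, -0.282, 0.221], [0.53, -0.272, 0.222], [0.533, -0.262, 0.223], [0.532, -0.254, 0.214], [0.538, -0.246, 0.22], [0.534, -0.236, 0.218], [0.529, -0.228, 0.218], [0.533
[... 2125 characters left out ...]
0.49, -0.051, 0.003] [0.516, -0.018, 0.108]
fresh top [242.0] [0.473, 0.2, 0.12] [0.439, 0.168, 0.077] [0.516, 0.221, 0.14]
fresh scene [111.0] [0.451, 0.177, 0.12] [0.436, 0.165, 0.109] [0.469, 0.203, 0.135]
top plane [2296.0] [0.515, 0.182, 0.054] [-0.481, -0.104, 0.871] tilt 29.483 e [0.21, -0.978, 0.0] yaw -77.85
((-0.018084973096847534, -0.005063802003860474), (0.14193327724933624, 0.30425208806991577), 89.95064544677734)
ctr [0.507, 0.199, 0.052]
scene plane [2871.0] [0.507, 0.156, 0.043] [-0.492, -0.107, 0.864] tilt 30.211 e [0.212, -0.977, 0.0] yaw -77.77
((-0.04128877818584442, 0.00177832692861557), (0.12704575061798096, 0.304484099149704), 89.67298889160156)
ctr [0.5, 0.196, 0.044]
```

```bash
python3 -m handwheel '{"hand":[0,0,0,0,0,0,0,0,0,0,0,0],"translation":[[0,0,90],[0,0,90],[0,0,90],[170,-370,110],[170,-370,110],[170,-370,110],[170,-370,110],[170,-370,110],[170,-370,110],[170,-370,110],[170,-370,110],[170,-370,110]],"turn":[[0,0,-0.3],[0,0,-0.3],[0,0,-0.3],[0,0,-1.4],[0,0,-1.4],[0,0,-1.4],[0,0,-1.4],[0,0,-1.4],[0,0,-1.4],[0,0,-1.4],[0,0,-1.4],[0,0,-1.4]]}' 20
python3 - <<'E'
from h import *
o=robot.get_obs();print(o["position"],o["tool_rot"],o["q"],o["time"])
p,d,w=cloud("wrist");cv2.imwrite("pics/w1.png",p[...,::-1]);np.savez("w1.npz",p=p,d=d,w=w)
i=camera_info("wrist");print(np.round(i["world_from_camera"],3).tolist(),i["vertical_fov"])
E
```

```text
time: 1.1
position: [0.3962, 0.2349, 0.3498]
tool_rot: [0.783, 0.622, -0.0, -0.0]
ft_force: [0.2, 1.7, 0.1]
grip_width: 0.0148
grip_force: 0.0
[0.39615224 0.23489182 0.34983561] [ 7.83093652e-01  6.21903747e-01 -2.25741486e-04 -1.04263631e-04] [2.91780015e-01 1.73772887e-01 1.67453747e+00 2.75397842e-05
 1.29377891e+00 5.20225909e-01] 1.1
[[0.972, -0.226, -0.064, 0.419], [-0.234, -0.929, -0.286, 0.306], [0.005, 0.293, -0.956, 0.492], [0.0, 0.0, 0.0, 1.0]] 71.63851014316445
```

View pics/w1.png

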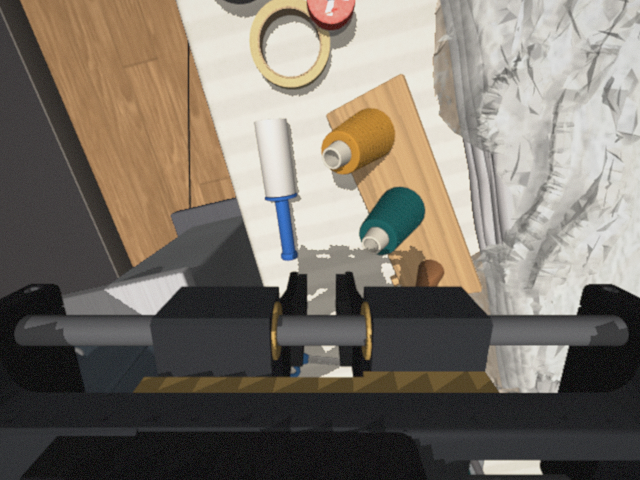

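The wrist view shows the gold cone (358,140), the fresh teal cone (393,220) with its cream core end at (374,241), and the free peg (430,272).

```bash
python3 - <<'E'
from h import *
from scipy.optimize import least_squares
D={n:np.load(f) for n,f in(("w","w1.npz"),("t","top0.npz"),("s","scene0.npz"))}
def get(n,box,lo,hi):
    p=D[n]["p"];w=D[n]["w"];m=cv2.inRange(cv2.cvtColor(p,cv2.COLOR_RGB2HSV),lo,hi)>0
    mm=np.zeros_like(m);u0,v0,u1,v1=box;mm[v0:v1,u0:u1]=1;m&=mm&~np.isnan(w[...,0]);return w[m]
bd={"w":get("w",(330,75,480,290),(10,60,90),(22,200,255)),"t":get("t",(180,190,300,262),(10,60,90),(22,200,255)),"s":get("s",(190,225,325,290),(10,60,90),(22,200,255))}
k=np.array([-.4885,-.106,.866]);k/=np.linalg.norm(k);e=np.cross([0,0,1],k);e/=np.linalg.norm(e);s=np.cross(k,e)
print("e",e,"s",s,"k",k)
O=np.array([.5,.19,.045])
for n,q in bd.items():
    h=(q-O)@k;h0=np.median(h);m=abs(h-h0)<.004;q=q[m];A=np.c_[q-q.mean(0)];kk=np.linalg.svd(A)[2][2];kk*=np.sign(kk[2])
    x=(q-O)@e;y=(q-O)@s
    print(n,"n",kk.round(3),"h0",h0.round(4),"e",np.percentile(x,[.5,99.5]).round(3),"s",np.percentile(y,[.5,99.5]).round(3))
tl=((80,80,20),(100,255,255))
for n,box in(("w",(350,180,430,255)),("t",(220,210,250,250)),("s",(225,215,265,262))):
    q=get(n,box,*tl);x=(q-O)@e;y=(q-O)@s;h=(q-O)@k
    f=lambda v:np.hypot(x-v[0],y-v[1])-(v[2]-.095*(h-.05))
    r=least_squares(f,[0,0,.028],loss="soft_l1",f_scale=.002);print("fresh",n,len(q),r.x.round(4),np.percentile(h,[1,99]).round(3),np.sqrt(np.mean(r.fun**2)).round(4))
for n,box in(("w",(414,255,445,290)),("t",(266,208,284,228)),("s",(280,235,302,268))):
    q=get(n,box,(5,80,20),(14,255,140))
    x=(q-O)@e;y=(q-O)@s;h=(q-O)@k
    f=lambda v:np.hypot(x-v[0],y-v[1])-(.0185-.1466*(h-v[2]))
    r=least_squares(f,[.105,0,0.],loss="soft_l1",f_scale=.002);print("peg",n,len(q),r.x.round(4),np.percentile(h,[1,99]).round(3),np.sqrt(np.mean(r.fun**2)).round(4))
for n,box in(("t",(340,180,375,215)),("s",(375,235,410,300))):
    q=get(n,box,(3,120,40),(18,255,255));q=q[(q[:,2]>.025)&(q[:,2]<.13)]
    f=lambda v:np.hypot(q[:,0]-v[0],q[:,1]-v[1])-(.023-.1045*(q[:,2]-.021))
    r=least_squares(f,[.557,-.14],loss="soft_l1",f_scale=.002);print("orange",n,r.x.round(4),np.sqrt(np.mean(r.fun**2)).round(4))
for n,box in(("t",(405,200,440,235)),("s",(445,265,490,335))):
    q=get(n,box,*tl);q=q[(q[:,2]>.03)&(q[:,2]<.11)]
    f=lambda v:np.hypot(q[:,0]-v[0],q[:,1]-v[1])-(v[2]-.08*(q[:,2]-.05))
    r=least_squares(f,[.517,-.31,.025],loss="soft_l1",f_scale=.002);print("run",n,r.x.round(4),np.sqrt(np.mean(r.fun**2)).round(4))
E
```

```text
e [ 0.21205588 -0.97725754  0.        ] s [0.84637941 0.18365654 0.49991216] k [-0.48854293 -0.10600932  0.86607611]
w n [-0.486 -0.105  0.868] h0 -0.0002 e [-0.159  0.133] s [-0.048  0.061]
t n [-0.488 -0.106  0.866] h0 0.0013 e [-0.158  0.144] s [-0.051  0.063]
s n [-0.49  -0.106  0.865] h0 -0.001 e [-0.149  0.145] s [-0.056  0.062]
fresh w 2288 [-0.0092  0.0033  0.0254] [0.015 0.095] 0.0026
fresh t 242 [-0.0088  0.0029  0.0253] [0.017 0.1  ] 0.0038
fresh s 111 [-0.0064 -0.0019  0.0231] [0.084 0.095] 0.0024
peg w 444 [-229.2847  214.1594 2140.4237] [0.001 0.054] 0.0054
peg t 129 [ 0.0975  0.0068 -0.0081] [-0.001  0.073] 0.0033
peg s 199 [ 0.0978  0.0075 -0.0086] [0.    0.068] 0.0012
orange t [ 0.5578 -0.1401] 0.001
orange s [ 0.5612 -0.1395] 0.0014
run t [ 0.5176 -0.3111  0.0234] 0.0012
run s [ 0.5207 -0.3106  0.0236] 0.0013
```

```bash
python3 -m handwheel '{"hand":[0,0,0,0,0,0,0,0,0,0,0,0],"translation":[[181,-400,0],[181,-400,0],[181,-400,0],[181,-400,0],[181,-400,0],[181,-400,0],[181,-400,0],[181,-400,0],[181,-400,0],[181,-400,0],[181,-400,0],[181,-400,-10]],"turn":[[0,0,-0.1],[0,0,-0.1],[0,0,-0.1],[0,0,-0.1],[0,0,-0.1],[0,0,-0.1],[0,0,-0.1],[0,0,-0.1],[0,0,-0.1],[0,0,-0.1],[0,0,-0.1],[0,0,-0.1]]}'
python3 - <<'E'
from h import *
o=robot.get_obs();print(o["q"]);R=__import__("scipy.spatial.transform",fromlist=["Rotation"]).Rotation.from_quat(o["tool_rot"]).as_matrix();print(R.round(3))
p,d,w=cloud("wrist");cv2.imwrite("pics/w2.png",p[...,::-1]);np.savez("w2.npz",p=p,d=d,w=w)
E
```

```text
time: 2.15
position: [0.58, -0.1688, 0.3406]
tool_rot: [0.813, 0.582, 0.001, 0.003]
ft_force: [1.2, 0.1, 0.5]
grip_width: 0.0005
grip_force: 0.0
[-0.46717159  0.40216457  1.36472893 -0.00164007  1.36846771 -0.13948252]
[[ 0.322  0.947  0.005]
 [ 0.947 -0.322 -0.004]
 [-0.002  0.006 -1.   ]]
```

View pics/w2.png

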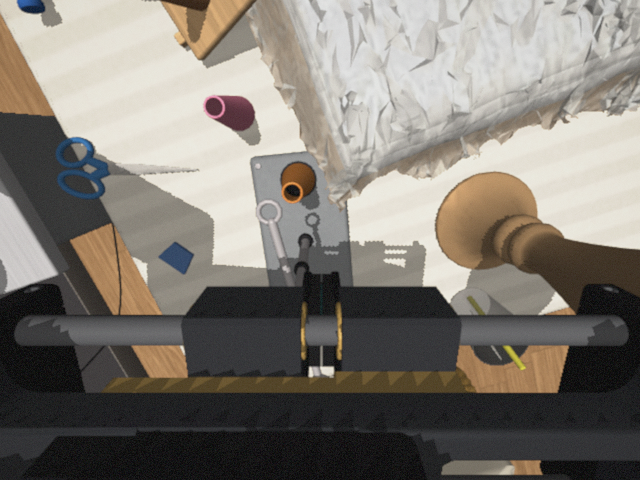

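The stand fit agrees with the sizes given: left holder (0.558,-0.140), right (0.518,-0.311), mast (0.5375,-0.2254). The eye is at (268,212) and the rod runs towards the mast, so the arm is slightly open. I'll lower the shut fingers on the far side and sweep.

```bash
python3 -m handwheel '{"hand":[0,0,0,0,0,0],"translation":[[3,0,-40],[6,0,-80],[6,0,-110],[6,0,-127],[6,0,-127],[6,0,-127]],"turn":[[0,0,0.05],[0,0,0.1],[0,0,0.1],[0,0,0.1],[0,0,0.1],[0,0,0.1]]}'
python3 -m handwheel '{"hand":[0,0,0,0,0,0,0,0,0,0,0,0],"translation":[[-15,2,0],[-30,4,0],[-40,6,0],[-49,7,0],[-58,5,0],[-68,4,0],[-77,0,0],[-85,-4,0],[-91,-9,0],[-96,-14,0],[-101,-20,0],[-105,-27,0]],"turn":[[0,0,0],[0,0,0],[0,0,0],[0,0,0],[0,0,0],[0,0,0],[0,0,0],[0,0,0],[0,0,0],[0,0,0],[0,0,0],[0,0,0]]}'
python3 - <<'E'
from h import *
p,d,w=cloud("top")
b=w[170:260,330:460].reshape(-1,3);q=b[(b[:,2]>.205)&(b[:,2]<.235)]
print(robot.get_obs()["position"],len(q));print(q[np.argsort(q[:,0])][::max(1,len(q)//25)].round(3).tolist())
E
```

```text
time: 2.7
position: [0.5821, -0.1614, 0.212]
tool_rot: [0.781, 0.625, -0.001, -0.002]
ft_force: [-0.1, -0.1, 0.6]
grip_width: 0.0008
grip_force: 0.0
time: 3.7
position: [0.4774, -0.1907, 0.2128]
tool_rot: [0.781, 0.624, -0.0, -0.0]
ft_force: [1.0, 0.8, 0.2]
grip_width: 0.0004
grip_force: 0.5
[ 0.47699475 -0.19191916  0.21272319] 23
[[0.588, -0.242, 0.22], [0.588, -0.24, 0.22], [0.59, -0.239, 0.224], [0.591, -0.238, 0.22], [0.591, -0.243, 0.218], [0.592, -0.246, 0.215], [0.593, -0.243, 0.219], [0.594, -0.24, 0.219], [0.594, -0.245, 0.218], [0.594, -0.242, 0.226], [0.595, -0.238, 0.215], [0.595, -0.24, 0.224], [0.595, -0.245, 0.221], [0.598, -0.243, 0.22], [0.599, -0.245, 0.218], [0.599, -0.241, 0.215], [0.6, -0.245, 0.221], [0.601, -0.24, 0.22], [0.601, -0.243, 0.219], [0.602, -0.248, 0.216], [0.604, -0.246, 0.218], [0.604, -0.248, 0.216], [0.604, -0.243, 0.216]]
```

```bash
python3 -m handwheel '{"hand":[0,0,0,0,0.5,1,1,1,1,1,1,1],"translation":[[3,12,0],[3,14,30],[3,14,60],[3,14,90],[40,30,90],[81,51,90],[81,51,90],[81,51,60],[81,51,20],[81,51,-20],[81,51,-50],[81,51,-80]],"turn":[[0,0,0],[0,0,0],[0,0,0],[0,0,0],[0,0,0],[0,0,0],[0,0,0],[0,0,0],[0,0,0],[0,0,0],[0,0,0],[0,0,0]]}'
python3 -m handwheel '{"hand":[1,1,0,0,0,0,0,0],"translation":[[0,0,-28],[0,0,-28],[0,0,-28],[0,0,-28],[0,0,-28],[0,0,-28],[0,0,-28],[0,0,-28]],"turn":[[0,0,0],[0,0,0],[0,0,0],[0,0,0],[0,0,0],[0,0,0],[0,0,0],[0,0,0]]}' 15
```

```text
time: 4.75
position: [0.5581, -0.1377, 0.1307]
tool_rot: [0.781, 0.624, -0.001, -0.001]
ft_force: [0.2, 0.9, 0.8]
grip_width: 0.0459
grip_force: 0.0
time: 5.42
position: [0.5597, -0.1394, 0.1062]
tool_rot: [0.781, 0.624, 0.0, 0.001]
ft_force: [-0.3, -0.4, -0.6]
grip_width: 0.0348
grip_force: 0.1
```

```bash
python3 -m handwheel '{"hand":[0,0,0,0,0,0],"translation":[[0,0,0],[0,0,0],[0,0,0],[0,0,0],[0,0,0],[0,0,0]],"turn":[[0,0,0],[0,0,0],[0,0,0],[0,0,0],[0,0,0],[0,0,0]]}' 15
```

```text
time: 5.92
position: [0.5595, -0.1394, 0.1057]
tool_rot: [0.781, 0.624, 0.0, 0.001]
ft_force: [-0.6, 0.1, 5.7]
grip_width: 0.031
grip_force: 15.2
```

```bash
python3 -m handwheel '{"hand":[0,0,0,0,0,0,0,0,0,0,0,0],"translation":[[0,0,15],[0,0,40],[0,0,75],[0,0,110],[0,0,145],[-15,30,150],[-40,70,150],[-65,110,150],[-90,150,150],[-110,190,150],[-120,218,150],[-120,218,150]],"turn":[[0,0,0],[0,0,0],[0,0,0],[0,0,0],[0,0,0],[0,0,0],[0,0,0],[0.02,-0.1,0],[0.045,-0.2,0],[0.067,-0.31,0],[0.09,-0.42,0],[0.111,-0.512,0]]}'
python3 -m handwheel '{"hand":[0,0,0],"translation":[[0,0,-25],[0,0,-56],[0,0,-56]],"turn":[[0,0,0],[0,0,0],[0,0,0]]}'
python3 - <<'E'
from h import *
from scipy.spatial.transform import Rotation as R
o=robot.get_obs();print(o["position"],R.from_quat(o["tool_rot"]).as_matrix().round(3).tolist(),o["q"],o["grip_width"])
p,d,w=cloud("scene");cv2.imwrite("pics/s3.png",cv2.resize(p[180:330,180:380,::-1],None,fx=4,fy=4));np.savez("s3.npz",p=p,d=d,w=w)
E
```

```text
time: 6.92
position: [0.4319, 0.0837, 0.2531]
tool_rot: [0.755, 0.607, 0.224, 0.106]
ft_force: [-0.9, 1.2, -1.6]
grip_width: 0.0309
grip_force: 14.9
time: 7.17
position: [0.4393, 0.0789, 0.1983]
tool_rot: [0.756, 0.605, 0.224, 0.109]
ft_force: [0.6, 0.0, 0.6]
grip_width: 0.031
grip_force: 14.9
[0.43931106 0.07887223 0.19826288] [[0.167, 0.866, 0.471], [0.964, -0.243, 0.106], [0.207, 0.437, -0.876]] [-0.21063035  0.28536478  2.2691942   1.03602859  0.23746335 -0.96551016] 0.030964245425117002
```

View pics/s3.png

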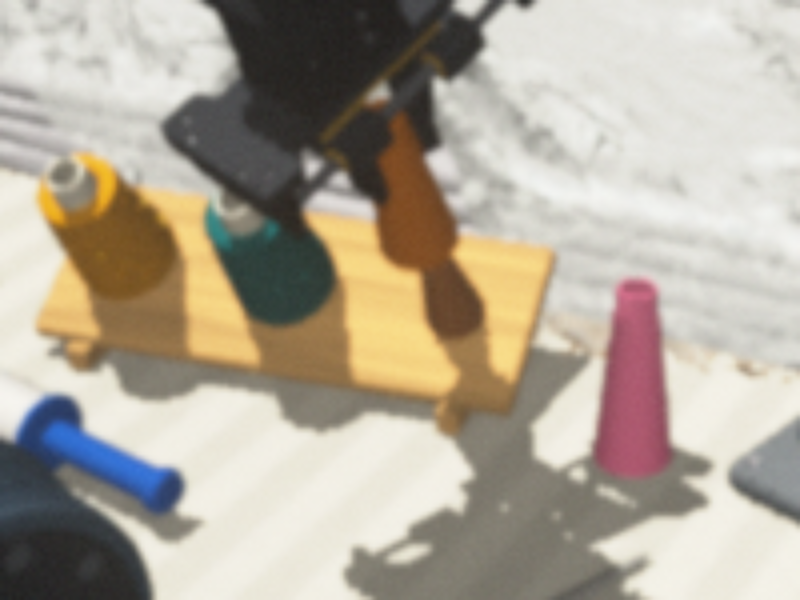

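The core foot (crop 415,260) sits over the peg nose (450,290) and in line with its axis, so I'll slide it down the axis.

```bash
python3 -m handwheel '{"hand":[0,0,0,0],"translation":[[5,1,-9],[10,2,-17],[15,3,-26],[20,4,-35]],"turn":[[0,0,0],[0,0,0],[0,0,0],[0,0,0]]}'
python3 -m handwheel '{"hand":[0,0,0,0,0,0],"translation":[[4,1,-7],[8,2,-14],[12,3,-22],[16,3,-28],[20,4,-35],[20,4,-35]],"turn":[[0,0,0],[0,0,0],[0,0,0],[0,0,0],[0,0,0],[0,0,0]]}'
```

```text
time: 7.55
position: [0.4608, 0.0826, 0.1639]
tool_rot: [0.756, 0.605, 0.225, 0.109]
ft_force: [-0.3, 0.2, 0.1]
grip_width: 0.0306
grip_force: 14.9
time: 8.05
position: [0.4812, 0.0866, 0.1284]
tool_rot: [0.756, 0.605, 0.225, 0.109]
ft_force: [-0.0, -1.0, -0.1]
grip_width: 0.0312
grip_force: 14.9
```

```bash
python3 -m handwheel '{"hand":[0,0,0,0],"translation":[[1,0,-2],[2,0,-4],[3,1,-6],[3,1,-6]],"turn":[[0,0,0],[0,0,0],[0,0,0],[0,0,0]]}'
python3 -m handwheel '{"hand":[0,0,0],"translation":[[1,0,-1],[1,0,-2],[1,0,-2]],"turn":[[0,0,0],[0,0,0],[0,0,0]]}'
```

```text
time: 8.38
position: [0.4834, 0.0877, 0.1231]
tool_rot: [0.756, 0.605, 0.225, 0.109]
ft_force: [-0.3, -0.6, -0.7]
grip_width: 0.0306
grip_force: 14.9
time: 8.63
position: [0.4839, 0.0877, 0.1214]
tool_rot: [0.756, 0.605, 0.225, 0.109]
ft_force: [-2.4, -0.8, 5.4]
grip_width: 0.0308
grip_force: 15.2
```

```bash
python3 -m handwheel '{"hand":[1,1,1,1,1,1,1,1,1,1,1,1],"translation":[[0,0,0],[0,0,0],[0,0,0],[0,0,0],[0,0,0],[0,0,0],[-5,-1,9],[-15,-3,26],[-28,-6,50],[-44,-9,78],[-44,-9,78],[-44,-9,78]],"turn":[[0,0,0],[0,0,0],[0,0,0],[0,0,0],[0,0,0],[0,0,0],[0,0,0],[0,0,0],[0,0,0],[0,0,0],[0,0,0],[0,0,0]]}'
python3 -m handwheel '{"hand":[1,1,1,1,1],"translation":[[-10,30,5],[-20,60,10],[-20,94,10],[-20,94,-5],[-20,94,-10]],"turn":[[0,0,0],[0,0,0],[0,0,0],[0,0,0],[0,0,0]]}'
python3 - <<'E'
from h import *
from scipy.optimize import least_squares
o=robot.get_obs();print(o["position"],o["grip_width"],o["q"])
p,d,w=cloud("scene");cv2.imwrite("pics/s4.png",cv2.resize(p[180:330,180:380,::-1],None,fx=4,fy=4))
p,d,w=cloud("wrist");cv2.imwrite("pics/w4.png",p[...,::-1])
k=np.array([-.4885,-.106,.866]);e=np.array([.212,-.977,0]);s=np.cross(k,e);O=np.array([.5,.19,.045])
m=cv2.inRange(cv2.cvtColor(p,cv2.COLOR_RGB2HSV),(80,80,20),(100,255,255))>0
q=w[m&~np.isnan(w[...,0])];q=q[np.linalg.norm(q-[.48,.19,.09],axis=1)<.1]
x,y,h=(q-O)@e,(q-O)@s,(q-O)@k
r=least_squares(lambda v:np.hypot(x-v[0],y-v[1])-(v[2]-.095*(h-.05)),[0,0,.028],loss="soft_l1",f_scale=.002);print(len(q),r.x,np.percentile(h,[1,99]),np.sqrt(np.mean(r.fun**2)))
E
```

```text
time: 9.63
position: [0.443, 0.0803, 0.1954]
tool_rot: [0.755, 0.605, 0.226, 0.108]
ft_force: [-0.1, 0.2, 0.6]
grip_width: 0.0867
grip_force: 0.0
time: 10.05
position: [0.4216, 0.1787, 0.1846]
tool_rot: [0.754, 0.608, 0.227, 0.106]
ft_force: [-0.5, -0.1, -0.6]
grip_width: 0.087
grip_force: 0.0
[0.42157898 0.17869486 0.18460697] 0.08700610059193813 [ 0.11673201  0.33812059  2.25571059  0.93852143  0.0752759  -0.59115437]
4188 [-0.0097367   0.00140703  0.0253751 ] [0.01747753 0.09492109] 0.003190733248798981
```

View pics/s4.png

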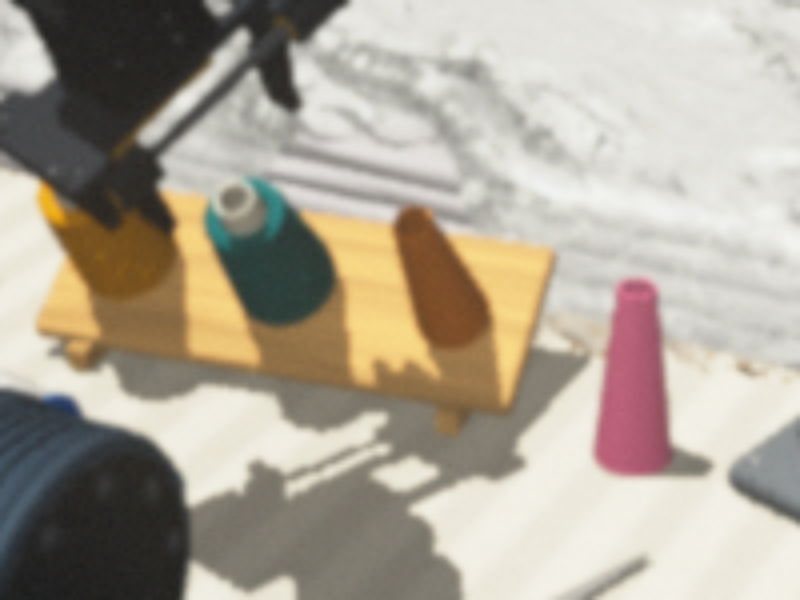

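The bare core is fully down on the free peg (crop 445,280). Next, the fresh cone.

```bash
python3 -m handwheel '{"hand":[1,1,1,1,1,1],"translation":[[0,4,0],[9,6,-15],[18,8,-31],[27,10,-47],[36,12,-62],[41,13,-73]],"turn":[[0,0,0],[0,0,0],[0,0,0],[0,0,0],[0,0,0],[0,0,0]]}'
python3 -m handwheel '{"hand":[1,0,0,0,0,0,0,0,0,0,0,0],"translation":[[0,0,0],[0,0,0],[0,0,0],[0,0,0],[0,0,0],[0,0,0],[0,0,0],[0,0,0],[0,0,0],[0,0,0],[0,0,0],[0,0,0]],"turn":[[0,0,0],[0,0,0],[0,0,0],[0,0,0],[0,0,0],[0,0,0],[0,0,0],[0,0,0],[0,0,0],[0,0,0],[0,0,0],[0,0,0]]}' 30
```

```text
time: 10.65
position: [0.4378, 0.1887, 0.1599]
tool_rot: [0.754, 0.607, 0.231, 0.095]
ft_force: [1.2, 0.1, -0.3]
grip_width: 0.0871
grip_force: 0.0
time: 11.65
position: [0.4369, 0.1897, 0.1597]
tool_rot: [0.754, 0.608, 0.23, 0.095]
ft_force: [0.0, 0.4, 0.2]
grip_width: 0.0217
grip_force: 0.0
```

```bash
python3 -m handwheel '{"hand":[1,1,1,1,1,1,1,1,1,1,1,1],"translation":[[0,0,0],[0,0,0],[0,0,0],[0,0,0],[0,0,0],[0,0,0],[0,0,0],[0,0,0],[0,0,0],[0,0,0],[0,0,0],[0,0,0]],"turn":[[0,0,0],[0,0,0],[0,0,0],[0,0,0],[0,0,0],[0,0,0],[0,0,0],[0,0,0],[0,0,0],[0,0,0],[0,0,0],[0,0,0]]}'
python3 - <<'E'
from h import *
o=robot.get_obs();print(o["q"])
E
```

```text
time: 12.65
position: [0.4369, 0.1896, 0.1597]
tool_rot: [0.754, 0.608, 0.23, 0.095]
ft_force: [-0.8, -0.5, 0.4]
grip_width: 0.0855
grip_force: 0.0
[ 0.12547642  0.42178174  2.23859145  1.77717433  0.08018967 -1.41960746]
```

```bash
python3 -m handwheel '{"hand":[1,1,1,1,1,1,1,1,1,1,1,1],"translation":[[4,-1,-8],[9,0,-16],[13,1,-24],[17,1,-32],[22,2,-41],[26,2,-49],[26,2,-49],[26,2,-49],[26,2,-49],[26,2,-49],[26,2,-49],[26,2,-49]],"turn":[[0,0,0],[0,0,0],[0,0,0],[0,0,0],[0,0,0],[0,0,0],[0,0,0],[0,0,0],[0,0,0],[0,0,0],[0,0,0],[0,0,0]]}'
python3 - <<'E'
from h import *
from scipy.spatial.transform import Rotation as R
o=robot.get_obs();print(o["q"],R.from_quat(o["tool_rot"]).as_matrix().round(3).tolist())
E
```

```text
time: 13.65
position: [0.4629, 0.1917, 0.1112]
tool_rot: [0.754, 0.608, 0.231, 0.095]
ft_force: [-0.9, 0.0, 0.4]
grip_width: 0.087
grip_force: 0.0
[ 0.12192022  0.57070042  2.21714022  2.63222598  0.16511277 -2.28310478] [[0.154, 0.873, 0.463], [0.96, -0.242, 0.137], [0.232, 0.424, -0.876]]
```

```bash
python3 -m handwheel '{"hand":[0,0,0,0,0,0,0,0,0,0,0,0],"translation":[[0,0,0],[0,0,0],[0,0,0],[0,0,0],[0,0,0],[0,0,0],[0,0,0],[0,0,0],[0,0,0],[0,0,0],[0,0,0],[0,0,0]],"turn":[[0,0,0],[0,0,0],[0,0,0],[0,0,0],[0,0,0],[0,0,0],[0,0,0],[0,0,0],[0,0,0],[0,0,0],[0,0,0],[0,0,0]]}' 30
```

```text
time: 14.65
position: [0.4633, 0.1917, 0.1108]
tool_rot: [0.754, 0.608, 0.231, 0.095]
ft_force: [1.9, -0.1, -0.3]
grip_width: 0.0577
grip_force: 28.9
```

```bash
python3 -m handwheel '{"hand":[0,0,0,0,0,0,0,0,0,0,0,0],"translation":[[-3,-1,5],[-6,-1,10],[-9,-2,16],[-12,-3,21],[-15,-3,27],[-18,-4,32],[-22,-5,39],[-26,-6,46],[-30,-6,53],[-34,-7,60],[-38,-8,67],[-42,-9,75]],"turn":[[0,0,0],[0,0,0],[0,0,0],[0,0,0],[0,0,0],[0,0,0],[0,0,0],[0,0,0],[0,0,0],[0,0,0],[0,0,0],[0,0,0]]}'
python3 -m handwheel '{"hand":[0,0,0,0],"translation":[[0,0,5],[0,0,25],[0,0,50],[0,0,80]],"turn":[[0,0,0],[0,0,0],[0,0,0],[0,0,0]]}'
python3 - <<'E'
from h import *
o=robot.get_obs();print(o["q"],o["position"])
E
```

```text
time: 15.65
position: [0.4232, 0.1843, 0.1785]
tool_rot: [0.753, 0.609, 0.23, 0.093]
ft_force: [-0.8, -0.0, -2.3]
grip_width: 0.058
grip_force: 28.9
time: 15.98
position: [0.4234, 0.1912, 0.2259]
tool_rot: [0.751, 0.611, 0.236, 0.084]
ft_force: [0.2, 2.0, -2.8]
grip_width: 0.0577
grip_force: 28.9
[ 0.11221408  0.23171605  2.19137541  0.46276652  0.24918806 -0.10637059] [0.42338957 0.19115122 0.22591045]
```

```bash
python3 - <<'E'
from h import *
from scipy.spatial.transform import Rotation as R
o=robot.get_obs();Rn=R.from_quat(o["tool_rot"]);Rg=R.from_quat([.754,.608,.231,.095])
k=np.array([-.4885,-.106,.866]);k/=np.linalg.norm(k);A=np.array([.4997,.1997,.046]);Pg=np.array([.4633,.1917,.1108])
c=Rg.inv().apply(k);foot=Rg.inv().apply(A-Pg);a=Rn.apply(c)
print("axis in tool",c,"foot in tool",foot,"axis now",a)
v=np.cross(a,[0,0,1]);T=R.from_rotvec(v/np.linalg.norm(v)*np.arccos(a[2]))
y=(T*Rn).apply([0,1,0]);yaw=np.arctan2(y[1],y[0]);Z=R.from_rotvec([0,0,np.radians(-13)-yaw]);F=Z*T*Rn
print("turn",(F*Rn.inv()).as_rotvec(),"yaw",np.degrees(yaw))
t=np.array([.559,-.1395,.021])-F.apply(foot);print("home tcp",t,"delta",(t-o["position"])*1000)
E
```

```text
axis in tool [ 0.02429644 -0.03333484 -0.99914887] foot in tool [-0.00177583  0.00234411  0.07469506] axis now [-0.48196576 -0.13088804  0.86635866]
turn [-0.13362847  0.50557422 -0.01323895] yaw -12.223692031461965
home tcp [ 0.55913493 -0.13957274  0.09575277] delta [ 135.74536582 -330.7239581  -130.1576811 ]
```

```bash
python3 -m handwheel '{"hand":[0,0,0,0,0,0,0,0,0,0,0,0],"translation":[[0,0,30],[5,-10,60],[18,-40,75],[30,-75,75],[45,-110,75],[60,-145,75],[75,-180,75],[90,-215,75],[105,-250,75],[117,-285,75],[128,-312,75],[136,-331,75]],"turn":[[0,0,0],[0,0,0],[-0.02,0.08,0],[-0.04,0.16,0],[-0.06,0.24,0],[-0.08,0.32,0],[-0.1,0.4,0],[-0.12,0.46,0],[-0.134,0.506,-0.013],[-0.134,0.506,-0.013],[-0.134,0.506,-0.013],[-0.134,0.506,-0.013]]}'
python3 -m handwheel '{"hand":[0,0,0,0],"translation":[[0,0,-20],[0,0,-50],[0,0,-80],[0,0,-80]],"turn":[[0,0,0],[0,0,0],[0,0,0],[0,0,0]]}'
python3 - <<'E'
from h import *
from scipy.optimize import least_squares
o=robot.get_obs();print(o["position"],o["q"])
p,d,w=cloud("scene");cv2.imwrite("pics/s5.png",cv2.resize(p[160:360,330:530,::-1],None,fx=3,fy=3))
m=cv2.inRange(cv2.cvtColor(p,cv2.COLOR_RGB2HSV),(80,80,20),(100,255,255))>0
q=w[m&~np.isnan(w[...,0])];q=q[(np.linalg.norm(q[:,:2]-[.559,-.1395],axis=1)<.06)&(q[:,2]>.12)]
f=lambda v:np.hypot(q[:,0]-v[0]-v[3]*(q[:,2]-.17),q[:,1]-v[1]-v[4]*(q[:,2]-.17))-(v[2]-.095*(q[:,2]-.19))
r=least_squares(f,[.559,-.14,.028,0,0],loss="soft_l1",f_scale=.002);print(len(q),r.x,np.percentile(q[:,2],[1,99]),np.sqrt(np.mean(r.fun**2)))
E
```

```text
time: 16.98
position: [0.5622, -0.1421, 0.3009]
tool_rot: [0.783, 0.622, 0.001, -0.02]
ft_force: [-0.2, 0.1, -2.2]
grip_width: 0.0581
grip_force: 28.9
time: 17.32
position: [0.5569, -0.1374, 0.2159]
tool_rot: [0.782, 0.622, -0.001, -0.026]
ft_force: [-0.9, 0.4, -2.6]
grip_width: 0.0575
grip_force: 28.9
[ 0.55690578 -0.13738979  0.21588054] [-0.44689585  0.50584117  1.56040706  0.02238339  1.12320923 -0.22996023]
736 [ 0.56028051 -0.13806108  0.02763492 -0.0884412   0.018204  ] [0.15221966 0.23468623] 0.002239533166535236
```

View pics/s5.png

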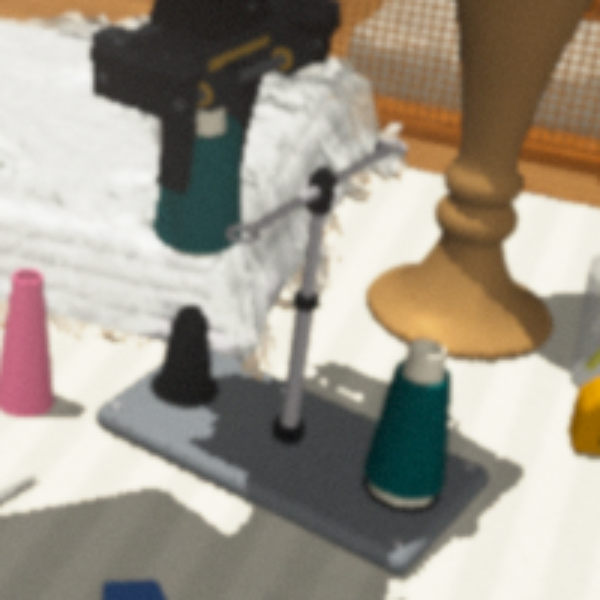

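```bash
python3 - <<'E'
from h import *
from scipy.optimize import least_squares
for n in("scene","wrist"):
  p,d,w=cloud(n)
  if n=="wrist": cv2.imwrite("pics/w6.png",p[...,::-1])
  m=cv2.inRange(cv2.cvtColor(p,cv2.COLOR_RGB2HSV),(80,80,20),(100,255,255))>0
  for nm,c,lo,z0,z1 in(("run",[.519,-.311],.03,.03,.11),("fresh",[.559,-.1395],.12,.155,.23)):
    q=w[m&~np.isnan(w[...,0])];q=q[(np.linalg.norm(q[:,:2]-c,axis=1)<.06)&(q[:,2]>z0)&(q[:,2]<z1)]
    if len(q)<100: print(n,nm,len(q));continue
    zc=(z0+z1)/2
    for tp in((.095,),(.08,)):
      f=lambda v:np.hypot(q[:,0]-v[0]-v[3]*(q[:,2]-zc),q[:,1]-v[1]-v[4]*(q[:,2]-zc))-(v[2]-tp[0]*(q[:,2]-zc))
      r=least_squares(f,c+[.026,0,0],loss="soft_l1",f_scale=.002);print(n,nm,len(q),r.x.round(4),np.sqrt(np.mean(r.fun**2)).round(4))
E
```

```text
scene run 835 [ 0.5211 -0.3107  0.0222  0.007   0.0058] 0.0012
scene run 835 [ 0.5213 -0.3106  0.0224  0.0245  0.0079] 0.0012
scene fresh 665 [ 0.56   -0.1389  0.0271 -0.0822 -0.0198] 0.0013
scene fresh 665 [ 0.5602 -0.1387  0.0273 -0.0681 -0.0117] 0.0013
wrist run 44
wrist fresh 5154 [ 0.5614 -0.1401  0.0285 -0.0826 -0.0077] 0.0005
wrist fresh 5154 [ 0.5615 -0.1399  0.0284 -0.0898 -0.0232] 0.0005
```

View pics/w6.png

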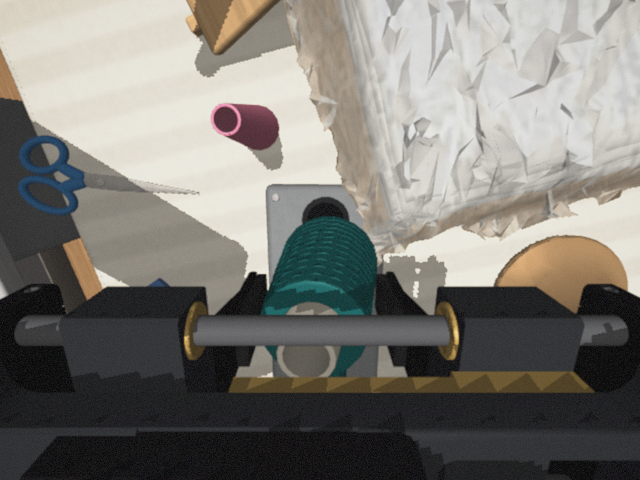

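Both views say the held cone leans 4.7° towards -x. The bare holder shows at (325,210) in the wrist view. I'll straighten the cone and re-measure.

```bash
python3 -m handwheel '{"hand":[0,0,0],"translation":[[0,0,0],[0,0,0],[0,0,0]],"turn":[[-0.01,0.083,0],[-0.01,0.083,0],[-0.01,0.083,0]]}'
cat > m.py <<'E'
from h import *
from scipy.optimize import least_squares
o=robot.get_obs();print(o["position"])
p,d,w=cloud("wrist")
m=cv2.inRange(cv2.cvtColor(p,cv2.COLOR_RGB2HSV),(80,80,20),(100,255,255))>0
q=w[m&~np.isnan(w[...,0])];q=q[(np.linalg.norm(q[:,:2]-[.559,-.1395],axis=1)<.06)]
zt=np.percentile(q[:,2],99);q=q[q[:,2]>zt-.08];zc=zt-.04
f=lambda v:np.hypot(q[:,0]-v[0]-v[3]*(q[:,2]-zc),q[:,1]-v[1]-v[4]*(q[:,2]-zc))-(v[2]-.09*(q[:,2]-zc))
r=least_squares(f,[.559,-.14,.026,0,0],loss="soft_l1",f_scale=.002);print(len(q),r.x.round(4),np.sqrt(np.mean(r.fun**2)).round(4),"winding top z",zt.round(4))
E
python3 m.py
```

```text
time: 17.72
position: [0.564, -0.1396, 0.2244]
tool_rot: [0.782, 0.622, -0.032, -0.038]
ft_force: [0.1, -0.3, -1.5]
grip_width: 0.0576
grip_force: 28.9
[ 0.56400368 -0.13958855  0.22441014]
353 [ -919.0833 -4420.7705  4515.2933   203.2513   -41.7502] 0.0066 winding top z 0.3238
```

```bash
python3 -m handwheel '{"hand":[0,0,0],"translation":[[0,0,0],[0,0,0],[0,0,0]],"turn":[[0,0,0],[0,0,0],[0,0,0]]}'; sed -i 's/<.06)\]/<.06)\&(q[:,2]<.26)]/' m.py; python3 m.py
```

```text
time: 18.02
position: [0.5618, -0.1394, 0.2231]
tool_rot: [0.782, 0.621, -0.033, -0.04]
ft_force: [-0.2, -0.1, -1.9]
grip_width: 0.0577
grip_force: 28.9
[ 0.56177991 -0.13938823  0.22308478]
8853 [ 0.5613 -0.1387  0.0253 -0.0174 -0.0287] 0.0023 winding top z 0.2421
```

```bash
python3 - <<'E'
from h import *
from scipy.optimize import least_squares
print(robot.get_obs()["position"])
for n in("wrist","scene"):
  p,d,w=cloud(n)
  m=cv2.erode(cv2.inRange(cv2.cvtColor(p,cv2.COLOR_RGB2HSV),(80,80,20),(100,255,255)),np.ones((3,3)))>0
  q=w[m&~np.isnan(w[...,0])];q=q[(np.linalg.norm(q[:,:2]-[.559,-.1395],axis=1)<.05)&(q[:,2]>.165)&(q[:,2]<.235)]
  for it in range(3):
    f=lambda v:np.hypot(q[:,0]-v[0]-v[3]*(q[:,2]-.2),q[:,1]-v[1]-v[4]*(q[:,2]-.2))-(v[2]-.09*(q[:,2]-.2))
    r=least_squares(f,[.559,-.14,.026,0,0],loss="soft_l1",f_scale=.001);g=abs(f(r.x))<.003;q=q[g]
  print(n,len(q),r.x.round(4),np.sqrt(np.mean(f(r.x)**2)).round(4) if False else "")
E
```

```text
[ 0.56176898 -0.13940085  0.22293094]
wrist 5154 [ 5.602e-01 -1.409e-01  2.770e-02 -5.800e-03 -2.000e-04] 
scene 531 [ 0.5619 -0.1407  0.0273 -0.0045  0.0075]
```

```bash
python3 -m handwheel '{"hand":[0,0,0,0,0,0,0,0],"translation":[[-1,1,-10],[-1,1,-25],[-1,1,-40],[-1,1,-52],[-1,1,-62],[-1,1,-72],[-1,1,-80],[-1,1,-80]],"turn":[[0,0,0],[0,0,0],[0,0,0],[0,0,0],[0,0,0],[0,0,0],[0,0,0],[0,0,0]]}'
python3 -m handwheel '{"hand":[0,0,0,0,0,0,0,0],"translation":[[0,0,-5],[0,0,-10],[0,0,-15],[0,0,-20],[0,0,-25],[0,0,-30],[0,0,-35],[0,0,-35]],"turn":[[0,0,0],[0,0,0],[0,0,0],[0,0,0],[0,0,0],[0,0,0],[0,0,0],[0,0,0]]}'
```

```text
time: 18.83
position: [0.5601, -0.138, 0.1407]
tool_rot: [0.782, 0.621, -0.034, -0.042]
ft_force: [-0.4, -0.4, -2.0]
grip_width: 0.0578
grip_force: 28.9
time: 19.5
position: [0.5604, -0.1381, 0.1065]
tool_rot: [0.782, 0.621, -0.034, -0.042]
ft_force: [-0.7, 0.1, -1.9]
grip_width: 0.0578
grip_force: 28.9
```

```bash
python3 -m handwheel '{"hand":[0,0,0,0,0,0],"translation":[[0,0,-1],[0,0,-3],[0,0,-4],[0,0,-6],[0,0,-7],[0,0,-7]],"turn":[[0,0,0],[0,0,0],[0,0,0],[0,0,0],[0,0,0],[0,0,0]]}'
python3 m.py
```

```text
time: 20.0
position: [0.5609, -0.1383, 0.1005]
tool_rot: [0.782, 0.621, -0.033, -0.041]
ft_force: [-0.4, -0.1, -1.5]
grip_width: 0.0578
grip_force: 28.9
[ 0.56093964 -0.13830691  0.10045898]
407 [ -5.2714 -23.9865  24.5689  17.7329  -3.781 ] 0.0053 winding top z 0.2008
```

```bash
python3 -m handwheel '{"hand":[0,0,0,0],"translation":[[0,0,-1],[0,0,-2],[0,0,-3],[0,0,-3]],"turn":[[0,0,0],[0,0,0],[0,0,0],[0,0,0]]}'
python3 -m handwheel '{"hand":[0,0,0,0],"translation":[[0,0,-1],[0,0,-2],[0,0,-2],[0,0,-2]],"turn":[[0,0,0],[0,0,0],[0,0,0],[0,0,0]]}'
```

```text
time: 20.38
position: [0.5609, -0.1383, 0.0974]
tool_rot: [0.782, 0.621, -0.033, -0.041]
ft_force: [0.9, 0.3, -1.9]
grip_width: 0.0575
grip_force: 28.9
time: 20.72
position: [0.561, -0.1383, 0.0955]
tool_rot: [0.782, 0.621, -0.033, -0.041]
ft_force: [0.2, -0.1, -2.1]
grip_width: 0.0577
grip_force: 28.9
```

```bash
python3 -m handwheel '{"hand":[0,0,0],"translation":[[0,0,-1],[0,0,-2],[0,0,-2]],"turn":[[0,0,0],[0,0,0],[0,0,0]]}'
python3 - <<'E'
from h import *
for n in("scene","wrist"):
    p,d,w=cloud(n);h=cv2.cvtColor(p,cv2.COLOR_RGB2HSV);r=np.linalg.norm(w[...,:2]-[.56,-.14],axis=-1)
    m=(cv2.inRange(h,(80,80,20),(100,255,255))>0)&(r<.04)&(w[...,2]<.16);c=(h[...,1]<70)&(h[...,2]>110)&(r<.02)&(w[...,2]>.05)&(w[...,2]<.17)
    print(n,np.percentile(w[m][:,2],[1,50,99]).round(4),c.sum(),np.percentile(w[c][:,2],[2,50,98]).round(4))
    if n=="scene": cv2.imwrite("pics/s7.png",cv2.resize(p[210:350,350:510,::-1],None,fx=4,fy=4))
E
```

```text
time: 20.97
position: [0.561, -0.1384, 0.0942]
tool_rot: [0.782, 0.621, -0.033, -0.041]
ft_force: [-1.2, 0.2, 2.6]
grip_width: 0.0578
grip_force: 29.0
scene [0.0262 0.0638 0.114 ] 50 [0.1128 0.1182 0.126 ]
wrist [0.033  0.0962 0.1134] 849 [0.111  0.1283 0.1312]
```

View pics/s7.png

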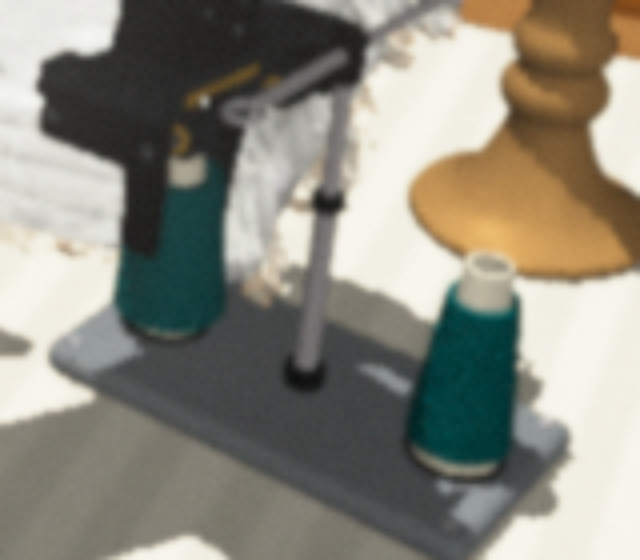

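The cone is home: core top at z 0.131, winding top at 0.113, and contact felt. I'll release it, back off, and go round to the mast side of the rod.

```bash
python3 -m handwheel '{"hand":[0.8,0.9,1,1,1,1,1,1,1,1,1,1],"translation":[[0,0,0],[0,0,0],[0,0,0],[0,0,0],[0,0,0],[0,0,10],[0,0,30],[0,0,60],[0,0,100],[0,0,140],[0,0,180],[0,0,210]],"turn":[[0,0,0],[0,0,0],[0,0,0],[0,0,0],[0,0,0],[0,0,0],[0,0,0],[0,0,0],[0,0,0],[-0.01,-0.05,0],[-0.02,-0.103,0],[-0.023,-0.103,0]]}'
python3 -m handwheel '{"hand":[0,0,0,0,0,0,0,0],"translation":[[0,0,10],[0,0,10],[0,0,10],[0,0,10],[0,0,10],[0,0,10],[0,0,10],[0,0,10]],"turn":[[0,0,0],[0,0,0],[0,0,0],[0,0,0],[0,0,0],[0,0,0],[0,0,0],[0,0,0]]}' 10
python3 - <<'E'
from h import *
from scipy.optimize import least_squares
o=robot.get_obs();print(o["position"])
p,d,w=cloud("top");b=w[170:260,330:460].reshape(-1,3);q=b[(b[:,2]>.205)&(b[:,2]<.228)&(b[:,0]>.43)&(b[:,0]<.65)];q=q[np.linalg.norm(q[:,:2]-[.5375,-.2254],axis=1)<.12]
print(len(q),q[np.argsort(q[:,0])][::max(1,len(q)//14)].round(3).tolist())
for n in("top","scene"):
  p,d,w=cloud(n);h=cv2.cvtColor(p,cv2.COLOR_RGB2HSV);r=np.linalg.norm(w[...,:2]-[.56,-.14],axis=-1)
  m=(cv2.inRange(h,(80,80,20),(100,255,255))>0)&(r<.04)&(w[...,2]<.16);q=w[m];print(n,np.percentile(q[:,2],[1,99]));q=q[(q[:,2]>.035)&(q[:,2]<.11)]
  f=lambda v:np.hypot(q[:,0]-v[0]-v[3]*(q[:,2]-.07),q[:,1]-v[1]-v[4]*(q[:,2]-.07))-(v[2]-.09*(q[:,2]-.07))
  r=least_squares(f,[.559,-.14,.026,0,0],loss="soft_l1",f_scale=.001);print(n,len(q),r.x.round(4))
cv2.imwrite("pics/s8.png",cv2.resize(p[200:350,350:510,::-1],None,fx=4,fy=4))
E
```

```text
time: 22.07
position: [0.5603, -0.1381, 0.308]
tool_rot: [0.783, 0.622, 0.001, 0.002]
ft_force: [0.0, -0.2, 0.2]
grip_width: 0.087
grip_force: 0.0
time: 22.73
position: [0.5609, -0.1383, 0.3125]
tool_rot: [0.783, 0.622, -0.001, -0.001]
ft_force: [-0.5, -0.4, 0.0]
grip_width: 0.0418
grip_force: 0.0
[ 0.56085093 -0.13829918  0.31252719]
247 [[0.443, -0.204, 0.22], [0.451, -0.194, 0.22], [0.46, -0.204, 0.225], [0.468, -0.207, 0.215], [0.48, -0.208, 0.217], [0.494, -0.214, 0.224], [0.505, -0.213, 0.217], [0.517, -0.219, 0.216], [0.529, -0.226, 0.219], [0.535, -0.232, 0.225], [0.545, -0.228, 0.224], [0.558, -0.229, 0.222], [0.573, -0.234, 0.221], [0.586, -0.235, 0.22], [0.598, -0.246, 0.212]]Traceback (most recent call last):
  File "<stdin>", line 8, in <module>
    return _quantile_unchecked(
        a, q, axis, out, overwrite_input, method, keepdims, weights)
    return _ureduce(a,
                    func=_quantile_ureduce_func,
    ...<5 lines>...
                    overwrite_input=overwrite_input,
                    method=method)
    r = func(a, **kwargs)
    result = _quantile(arr,
                       quantiles=q,
    ...<2 lines>...
                       out=out,
                       weights=wgt)
    slices_having_nans = np.isnan(arr[-1, ...])
                                  ~~~^^^^^^^^^
IndexError: index -1 is out of bounds for axis 0 with size 0
```

```bash
python3 -m handwheel '{"hand":[0,0,0,0,0,0,0,0,0,0],"translation":[[-25,-28,0],[-50,-56,0],[-75,-84,0],[-90,-100,0],[-90,-100,0],[-90,-100,-30],[-90,-100,-60],[-90,-100,-85],[-90,-100,-98],[-90,-100,-98]],"turn":[[0,0,0],[0,0,0],[0,0,0],[0,0,0],[0,0,0],[0,0,0],[0,0,0],[0,0,0],[0,0,0],[0,0,0]]}'
python3 - <<'E'
import numpy as np
# sweep centres, stand frame mm -> world delta from first
X=np.array([.974,-.225]);Y=np.array([.225,.974]);P0=np.array([-62,-28.])
for t,d in((1.5,17),(1.3,17),(1.1,18),(.9,18),(.7,18),(.5,19),(.35,19),(.2,19),(.1,19),(0,19),(-.05,19)):
    C=62*np.array([-np.sin(t),np.cos(t)])-d*np.array([np.cos(t),np.sin(t)])-P0
    print(t,(C[0]*X+C[1]*Y).round(0))
E
```

```text
time: 23.67
position: [0.4698, -0.2365, 0.2126]
tool_rot: [0.783, 0.622, -0.001, -0.003]
ft_force: [-0.5, -0.1, -0.4]
grip_width: 0.0003
grip_force: 0.0
1.5 [ 2. 15.]
1.3 [ 4. 28.]
1.1 [ 8. 39.]
0.9 [14. 51.]
0.7 [22. 60.]
0.5 [32. 68.]
0.35 [40. 73.]
0.2 [49. 76.]
0.1 [56. 77.]
0 [62. 78.]
-0.05 [65. 78.]
```

```bash
python3 -m handwheel '{"hand":[0,0,0,0,0,0,0,0,0,0,0,0],"translation":[[1,8,0],[2,15,0],[3,22,0],[4,28,0],[8,39,0],[14,50,0],[22,59,0],[31,67,0],[39,72,0],[46,75,0],[51,76,0],[55,77,0]],"turn":[[0,0,0],[0,0,0],[0,0,0],[0,0,0],[0,0,0],[0,0,0],[0,0,0],[0,0,0],[0,0,0],[0,0,0],[0,0,0],[0,0,0]]}'
python3 -m handwheel '{"hand":[0,0,0,0],"translation":[[2,0,0],[4,0,0],[6,0,0],[6,0,0]],"turn":[[0,0,0],[0,0,0],[0,0,0],[0,0,0]]}'
```

```text
time: 24.67
position: [0.5268, -0.161, 0.2154]
tool_rot: [0.783, 0.622, -0.0, 0.0]
ft_force: [0.2, -0.9, 0.2]
grip_width: 0.0005
grip_force: 0.4
time: 25.0
position: [0.5322, -0.1615, 0.2155]
tool_rot: [0.783, 0.622, -0.0, 0.0]
ft_force: [-0.1, 0.2, -0.7]
grip_width: 0.0005
grip_force: 0.1
```

```bash
python3 -m handwheel '{"hand":[0,0,0,0],"translation":[[1,0,0],[2,0,0],[3,-1,0],[3,-1,0]],"turn":[[0,0,0],[0,0,0],[0,0,0],[0,0,0]]}'
python3 -m handwheel '{"hand":[0,0,0],"translation":[[1,0,0],[2,0,0],[2,0,0]],"turn":[[0,0,0],[0,0,0],[0,0,0]]}'
```

```text
time: 25.33
position: [0.5352, -0.1625, 0.2157]
tool_rot: [0.783, 0.622, -0.0, 0.0]
ft_force: [-0.8, -0.0, -0.0]
grip_width: 0.0008
grip_force: 0.3
time: 25.58
position: [0.5373, -0.1626, 0.2157]
tool_rot: [0.783, 0.622, -0.0, 0.001]
ft_force: [0.2, -0.6, -0.0]
grip_width: 0.0003
grip_force: 0.2
```

```bash
python3 -m handwheel '{"hand":[0,0,0,0],"translation":[[1,0,0],[2,0,0],[3,-1,0],[3,-1,0]],"turn":[[0,0,0],[0,0,0],[0,0,0],[0,0,0]]}'
python3 - <<'E'
from h import *
p,d,w=cloud("scene");b=w[170:300,360:510].reshape(-1,3);q=b[(b[:,2]>.211)&(b[:,2]<.222)];q=q[np.linalg.norm(q[:,:2]-[.5375,-.2254],axis=1)<.105]
q=q[q[:,1]<-.235];A=np.polyfit(q[:,1],q[:,0],1);print(len(q),A,"row slope .231 ; theta",np.arctan(.231)-np.arctan(A[0]));print(q[np.argsort(q[:,1])][::max(1,len(q)//12)].round(3).tolist())
E
```

```text
time: 25.92
position: [0.5396, -0.1628, 0.2156]
tool_rot: [0.783, 0.622, -0.0, -0.001]
ft_force: [-1.7, 2.1, 1.1]
grip_width: 0.0004
grip_force: 1.1
207 [0.22121109 0.58730171] row slope .231 ; theta 0.009312747731686388
[[0.523, -0.321, 0.216], [0.527, -0.315, 0.216], [0.526, -0.308, 0.215], [0.512, -0.304, 0.216], [0.523, -0.296, 0.213], [0.522, -0.289, 0.214], [0.525, -0.281, 0.212], [0.528, -0.274, 0.22], [0.529, -0.266, 0.217], [0.529, -0.259, 0.213], [0.531, -0.251, 0.213], [0.535, -0.244, 0.214], [0.535, -0.236, 0.216]]
```

```bash
python3 -m handwheel '{"hand":[0,0,0],"translation":[[1,0,0],[2,0,0],[2,0,0]],"turn":[[0,0,0],[0,0,0],[0,0,0]]}'
python3 -m handwheel '{"hand":[0,0,0,0,0,0,0,0,0,0,0,0],"translation":[[-8,2,0],[-20,5,0],[-25,6,30],[-25,6,65],[-25,6,100],[-60,30,100],[-95,60,110],[-120,95,120],[-130,130,120],[-130,170,120],[-130,210,120],[-130,210,120]],"turn":[[0,0,0],[0,0,0],[0,0,0],[0,0,0],[0,0,0],[0,0,0],[0,0,0],[0,0,0],[0,0,0],[0,0,0],[0,0,0],[0,0,0]]}'
python3 - <<'E'
from h import *
from scipy.optimize import least_squares
for n in("top","scene"):
  p,d,w=cloud(n)
  b=w[170:300,340:510].reshape(-1,3);q=b[(b[:,2]>.208)&(b[:,2]<.224)];R=np.linalg.norm(q[:,:2]-[.5375,-.2254],axis=1);q=q[(R<.076)&(R>.015)]
  A=np.polyfit(q[:,1],q[:,0],1);print(n,"theta",np.arctan(.231)-np.arctan(A[0]))
  h=cv2.cvtColor(p,cv2.COLOR_RGB2HSV);r=np.linalg.norm(w[...,:2]-[.56,-.14],axis=-1)
  m=(cv2.inRange(h,(80,80,20),(100,255,255))>0)&(r<.04)&(w[...,2]<.16);q=w[m];print(np.percentile(q[:,2],[1,99]));q=q[(q[:,2]>.035)&(q[:,2]<.11)]
  f=lambda v:np.hypot(q[:,0]-v[0]-v[3]*(q[:,2]-.07),q[:,1]-v[1]-v[4]*(q[:,2]-.07))-(v[2]-.09*(q[:,2]-.07))
  print(len(q),least_squares(f,[.559,-.14,.026,0,0],loss="soft_l1",f_scale=.001).x.round(4))
cv2.imwrite("pics/s9.png",cv2.resize(p[190:350,180:510,::-1],None,fx=2.4,fy=2.4))
E
```

```text
time: 26.22
position: [0.5398, -0.1628, 0.2155]
tool_rot: [0.783, 0.622, -0.002, -0.002]
ft_force: [-6.7, 0.9, 4.6]
grip_width: 0.0006
grip_force: 3.5
time: 27.22
position: [0.4111, 0.0528, 0.3363]
tool_rot: [0.781, 0.625, 0.002, -0.0]
ft_force: [-1.1, -0.9, 0.3]
grip_width: 0.0006
grip_force: 0.0
top theta -0.00233419122511358
[0.03585181 0.11965622]
107 [ 0.5564 -0.1383  0.0253  0.019   0.0039]
scene theta -0.001243141026333272
[0.02901363 0.11387542]
738 [ 5.61e-01 -1.40e-01  2.73e-02 -3.00e-04  3.80e-03]
```

View pics/s9.png

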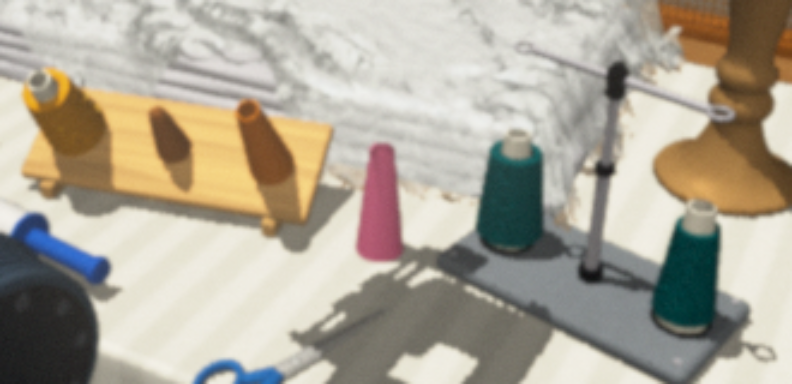

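The core is on the right peg (crop 265,140). The fresh cone stands upright and home on the left holder (512,190), and the arm is at its stop (theta about 0) with both eyes over the cones. Handing in.

```bash
python3 -c "
from rig import hand_in; print(hand_in())"
```

```text
the job is handed in; nothing more can be done
None
```

The job is handed in at about 27 s of the 72 s allowed: the bare core is fully down on the free peg, the fresh teal cone is upright and home on the left holder, and the guide arm is back at its stop with its eyes over both cones.

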